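# Hold a punch in its two-bushing guide over a loaded die

### The arm

A 6-joint arm with a two-finger parallel gripper is mounted at the origin on the work surface. World frame = base frame: x ahead of the robot, y to its left, z up, the work surface at z = 0. Lengths are in m, angles in rad, forces in N, time in s.
With the tool pointing down it reaches from about 0.35 to 0.775 m from the base axis. Payload 7.3 kg.
Tool frame: the origin (TCP) lies at the centre of the arm's flange, where the gripper is bolted on; the fingertips stand 178 mm ahead of it and the grasp point (between the pads) lies 159 mm ahead of it; z points along the fingers, y is the line along which they close (so a half turn about z gives the same grasp; the last joint's range is limited). The gripper opens to 92 mm and grips with 3 to 60 N. Pads are 19 mm wide; open, the fingers measure 130 mm over their backs; the gripper's body (75 mm by 190 mm) begins 47 mm behind the grasp point.
Start: joints at [-1.352, 0.342, 1.524, -0, 1.275, -0.146], TCP at [0.187, -0.49, 0.405] pointing down, gripper open.
Joint ranges: [-2.53, 2.53], [-0.77, 2.02], [0.04, 2.7], [-1, 4.14], [0.28, 2.66], [-3.11, 3.11]. Speed limits (rad/s): [2.57, 2.57, 3.14, 3.14, 3.14, 3.14].

### API

Orientations are given as [roll, pitch, yaw] about the fixed x, y, z axes, in that order (R = Rz(yaw) Ry(pitch) Rx(roll)).
In Python, from cell import telemetry, vision, ticket gives the robot as it stands.
- The arm moves only by the shell command python3 -m crank 'ROWS' [FORCE]. ROWS is JSON, a list of rows, each a list of 5 numbers: the gripper command: -1 is shut, 1 is fully open, values between are in proportion, then the shift along the tool's x, y, z in mm, then the turn about the tool's z in rad. In form: [[fingers, dx, dy, dz, roll], ...]. A call has 1 to 12 rows; each row is the pose to reach, as a shift and turn from the pose commanded when the call began, along the tool's axes at that moment; what a row does not reach only later rows make up. A row lasts 1/12 s, in which the tool goes at most 41.7 mm and 7.16 degrees, less where a joint would pass 70% of its speed; a pose out of reach is approached as far as the arm can. A call with a gripper value outside its range is refused whole. The fingers move at their own pace and stop on an object; FORCE is the grip in N (left out, the last holds). Time passes only in rows, so rows that repeat a pose let the fingers close. It gives the time, the measured TCP pose, the force, the opening and the grip force at its end, in the units of the state.
- telemetry.observe(): the state, without advancing time (a new reading comes with each control period).
- vision.read_camera(name): name is "scene" or "top"; returns (picture, depth): 384x512x3 uint8, red, green, blue; 384x512 float32, m along the optical axis (not along the pixel's ray), 0 where there is no reading.
- vision.get_calibration(name): a dict with "camera_matrix" (3x3 intrinsics, pixels), "dist" ([k1, k2, p1, p2, k3] as OpenCV has them; the pictures are not rectified), "rvec" (rotation vector, rad) and "tvec" (3), from world to camera coordinates, as OpenCV has them. Camera axes: x right, y down, z forward; pixel columns grow to the right and rows downward; lengths in m; the calibration is good to about 2 mm. A picture is of the moment at which its call begins. get_calibration takes no time and is no camera call.
- ticket.hand_in(): hands the job in; it is judged then, once.
The state is a dict: "time": time; "qpos": joint angles; "qvel": joint speeds; "joint_efforts": joint torques, N m; "tool_pos": TCP position; "tool_rot": TCP orientation; "contact_force": force on the tool from outside, world axes, zero at the start; "torque": the same for the moment, N m; "opening": finger opening in m; "grip_force": force on a finger pad.
Only numpy, scipy, OpenCV 4.12 (cv2) and the standard library are available. Lean on these libraries where they do the work, as an engineer would, in place of code of your own. Each camera call takes 0.05 s, during which the arm holds its last target. There are 200 camera calls.

### The job

Push the die slide, already loaded with a silver disc, fully home into the punch guide. Then take the longest punch out of the rack and lower it, shaft first, through the upper bushing and on through the lower one, and finish while still holding it there by its grip: upright, standing still, spanning both bushings, with its end showing below the lower bushing but clear of the silver disc, which it must never touch. Leave the other punches, the hammer and the steel block where they are.

Things in the scene. Friction and masses are not known exactly. Their poses are not given: they have to be found in the camera images.
- guide: Punch guide, bolted down. Origin on the bench right below the upper bushing's hole; z up; base 15 mm high, x -45 to 45, y -100 to 80 mm. A grey column (60 mm wide, top 121 mm above the bench, level with the upper bushing) stands at y 45 to 75 mm and carries the upper bushing on an arm. The die slide comes out towards -y.
- upper_bushing (a point): Fixed upper bushing: brass block 44 x 44 mm, 16 mm thick, with an upright through hole 14.5 mm in diameter, its mouth countersunk. The point is the centre of the hole at the block's top face, 121 mm above the bench; free space above. Axes as the guide's.
- lower_bushing (a point): Lower bushing on the die slide: brass plate 56 x 40 mm, 12 mm thick, on two legs; upright through hole 14.5 mm in diameter, mouth countersunk. The point is the hole centre at the plate's top face, 67 mm above the bench. With the slide home it is right below the upper bushing, 38 mm open gap between them; 23.5 mm from its underside down to the silver disc.
- disc_top (a point): Centre of the upper face of the silver disc (32 mm in diameter, 3 mm thick, fixed on the die slide), 31.5 mm above the bench, on the axis of the lower bushing.
- slide_handle (a point): Handle of the die slide: upright dark wooden grip, a cylinder 20 mm in diameter, 70 to 112 mm above the bench, on a 12 mm steel stem, 75 mm from the lower bushing's axis on the guide's -y side. The point lies on its axis 93 mm above the bench. Can be gripped from above or pushed.
- die_slide (a joint): Travel of the die slide out of the guide, in m: 0 = fully home against its stop, 0.09 = furthest out (along the guide's -y, level). Starts 0.04 to 0.085 out. Slides against about 1.5 N of friction and stays where it is left.
- punch_grip (a point): Centre of the square grip of the longest punch (steel, 151 mm long, about 0.2 kg, upright in one hole of the rack): grip 16 x 16 mm, 46 mm high, faces square to this point's x and y and within 0.12 rad of the rack's; z up along the punch. Below it a round shaft 12 mm in diameter, 105 mm long, end bevelled 2 mm. In the rack this point is 138 mm, its top 161 mm above the bench.
- punch_tip (a point): Centre of the flat working end of the longest punch: lower end of its shaft, 128 mm below the grip centre, z up along the punch.
- rack: Wooden punch rack, fixed, 180 x 50 mm, 50 mm high; origin under its centre, x along the row of three holes (at x = -60, 0, +60 mm; 13 mm wide, 40 mm deep), z up. A punch must be lifted more than 40 mm to leave its hole.
- short_punch: Short steel punch in the rack, with the same grip section but only 85 mm long, top 95 mm above the bench; leave it. Origin at its lower end.
- ball_punch: Steel punch in the rack ending in a 26 mm ball at the top, 116 mm above the bench; leave it. Origin at its lower end.
- hammer: Hammer lying on the bench beyond the guide; leave it. Origin on its underside.
- bench_block: Loose steel bench block 65 x 65 x 20 mm; leave it. Origin under its centre.
Things that resemble listed ones, but are neither listed nor needed, are in the scene too. Leave any purple look-alike of the part that bears punch_grip alone.

How it is judged:
By the outcome, as a careful person would: the job done as asked, in the order asked, and still so for the second after the job is handed in, while the arm keeps its last pose, push and grip.
It also fails if it takes over 61 s, if anything falls off the work surface, if the arm or the gripper's body presses on something with over 40 N, if the wrist force passes 120 N, or if a joint passes its speed limit or range.

## Working session

There is one attempt and no reset: what is moved stays moved. The work goes in short steps, Python scripts to look and compute and a shell command to move; the robot and the scene stay as the last step left them, time stands still between calls to the robot, and variables do not carry over. Pictures are saved under pics/ and viewed, at most 10 in all, crops included, and the job is handed in when it is done.

```bash
mkdir -p pics; cat > h.py <<'E'
import numpy as np, cv2
from cell import telemetry, vision, ticket
def cal(n):
    c=vision.get_calibration(n);K=np.array(c["camera_matrix"]);R=cv2.Rodrigues(np.array(c["rvec"],float))[0];t=np.array(c["tvec"],float).ravel()
    return K,np.array(c["dist"],float),R,t
def ray(n,u,v):
    K,d,R,t=cal(n);p=cv2.undistortPoints(np.array([[[u,v]]],float),K,d)[0,0]
    return -R.T@t, R.T@np.array([p[0],p[1],1.]), p
def at_z(n,u,v,z):
    o,r,_=ray(n,u,v);return o+r*(z-o[2])/r[2]
def cloud(n,dep):
    K,d,R,t=cal(n);H,W=dep.shape
    g=np.stack(np.meshgrid(np.arange(W),np.arange(H)),-1).reshape(-1,1,2).astype(float)
    p=cv2.undistortPoints(g,K,d)[:,0];z=dep.reshape(-1,1)
    return ((np.hstack([p,np.ones_like(z)])*z-t)@R).reshape(H,W,3)
def proj(n,P):
    c=vision.get_calibration(n);K,d,R,t=cal(n)
    return cv2.projectPoints(np.array(P,float).reshape(-1,1,3),np.array(c["rvec"],float),t,K,d)[0][:,0]
def save(n,name,crop=None,k=1):
    im,dep=vision.read_camera(n)
    np.savez(f"pics/{name}.npz",im=im,dep=dep)
    if crop: u0,v0,u1,v1=crop; im=im[v0:v1,u0:u1]
    cv2.imwrite(f"pics/{name}.png",cv2.resize(im[...,::-1],None,fx=k,fy=k,interpolation=cv2.INTER_CUBIC))
    return dep
E
python3 - <<'E'
from h import *
save("top","top0",k=1.5);save("scene","sc0",k=1.5)
print(telemetry.observe())
for n in("top","scene"):
  K,d,R,t=cal(n);print(n,-R.T@t,R[2],K[0,0])
E
```

```text
{'time': 0.1, 'qpos': array([-1.35199987e+00,  3.42647494e-01,  1.52491035e+00, -8.82662641e-06,
        1.27540655e+00, -1.46014608e-01]), 'qvel': array([ 0.00061733, -0.00023825, -0.00233255,  0.00063798, -0.0016058 ,
        0.00044301]), 'joint_efforts': array([ 1.60264401e-03, -4.32004130e+01, -2.44694245e+01,  7.18266447e-02,
        5.25573897e-02, -6.37243056e-05]), 'tool_pos': array([ 0.18729214, -0.49032827,  0.40412107]), 'tool_rot': array([-3.14023428e+00, -1.91233115e-04,  3.64813506e-01]), 'contact_force': array([ 0.52141279,  0.66579727, -1.15785603]), 'torque': array([-0.00498626,  0.02716107,  0.03035129]), 'grip_force': 0.0, 'opening': 0.09174849611439224}
top [ 0.47802308 -0.07792551  1.10220544] [ 0.12447034 -0.01741824 -0.99207043] 376.9014266911658
scene [ 1.48390052 -0.0347448   0.82600458] [-0.77673644 -0.04174639 -0.62844072] 478.61479515020443
```

View pics/top0.png

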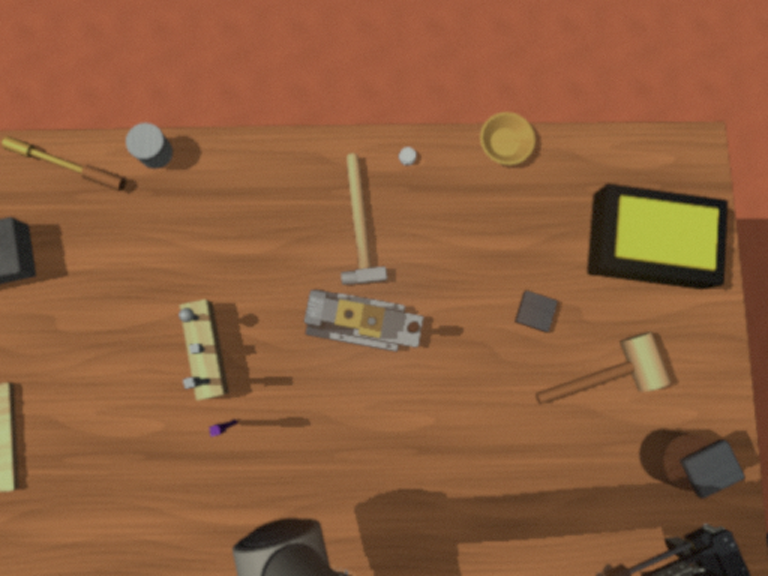

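View pics/sc0.png

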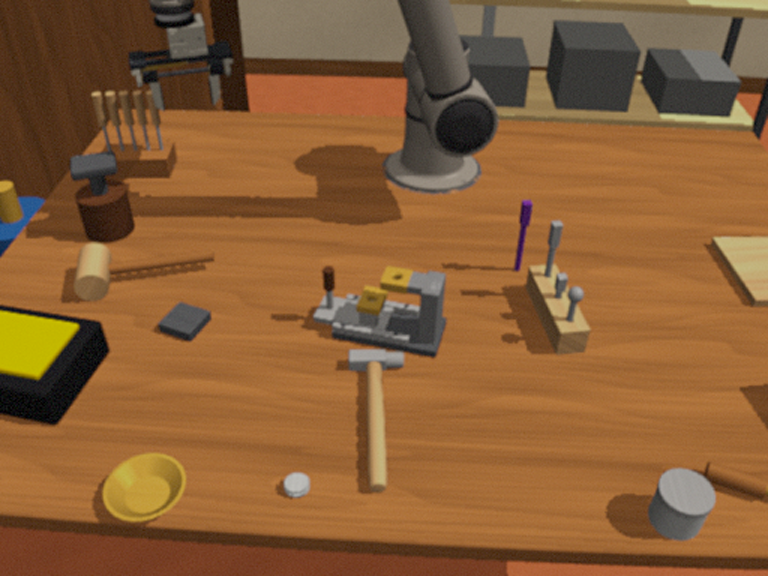

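Top view (1.5x): the guide runs from its column at (317,306) to the handle at (413,327). The upper bushing hole is at (349,313), the lower at (372,321), and the longest punch top at (190,383), with the purple look-alike at (216,430). Next I'll enlarge a crop and use the depth.

```bash
python3 - <<'E'
from h import *
a=np.load("pics/top0.npz");im=a["im"];P=cloud("top",a["dep"])
c1=cv2.resize(im[185:245,195:290],None,fx=8,fy=8,interpolation=cv2.INTER_CUBIC)[...,::-1]
cv2.imwrite("pics/c1.png",c1)
b=np.load("pics/sc0.npz");
ims=b["im"]
c2=cv2.resize(im[195:295,110:170],None,fx=6,fy=6,interpolation=cv2.INTER_CUBIC)[...,::-1]
c3=cv2.resize(ims[130:240,335:400],None,fx=5.4545,fy=5.4545,interpolation=cv2.INTER_CUBIC)[...,::-1]
h=600;cv2.imwrite("pics/c2.png",np.hstack([c2[:h],c3[:h]]))
X=P.reshape(-1,3);Y=cloud("scene",b["dep"]).reshape(-1,3)
def s(nm,box,z0,z1):
  for l,Q in(("top",X),("sc",Y)):
    m=(Q[:,0]>box[0])&(Q[:,0]<box[1])&(Q[:,1]>box[2])&(Q[:,1]<box[3])&(Q[:,2]>z0)&(Q[:,2]<z1)
    q=Q[m]
    if len(q)>3:
      r=cv2.minAreaRect(q[:,:2].astype(np.float32)*1000);print(nm,l,m.sum(),q.mean(0).round(4),r)
for n,u,v in(("upper",349,313),("lower",372,321),("handle",413,327),("punch",190,383),("col",317,306),("ball",187,314),("short",196,348),("purple",216,430)):
  print(n,P[round(v/1.5),round(u/1.5)].round(4))
s("bushtop",(.3,.7,-.2,.2),.116,.126)
s("lower",(.3,.7,-.2,.2),.062,.070)
s("handle",(.3,.7,-.2,.2),.106,.115)
s("punchtop",(.3,.7,.2,.6),.155,.17)
s("rack",(.3,.7,.2,.6),.045,.055)
E
```

```text
upper [ 0.582  -0.0598  0.0124]
lower [ 0.5651 -0.1026  0.0306]
handle [ 0.5463 -0.1713  0.1154]
punch [0.4588 0.202  0.157 ]
col [ 0.5857 -0.0044  0.1222]
ball [0.5774 0.2213 0.1164]
short [0.5178 0.2102 0.0971]
purple [0.3796 0.1609 0.1499]
bushtop top 662 [ 0.5753 -0.0256  0.1209] ((511.83160400390625, 59.25361633300781), (103.52200317382812, 317.90814208984375), 36.38671875)
bushtop sc 559 [ 0.5733 -0.0202  0.12  ] ((513.2094116210938, 60.60496520996094), (108.02237701416016, 326.33001708984375), 35.823143005371094)
lower top 268 [ 0.5609 -0.0952  0.0667] ((500.440185546875, 27.9364013671875), (80.19986724853516, 349.7845458984375), 29.8049259185791)
lower sc 294 [ 0.5662 -0.0804  0.0659] ((527.6666259765625, 25.49139404296875), (143.24542236328125, 387.7216491699219), 27.043628692626953)
handle top 61 [ 0.5377 -0.1213  0.1109] ((501.9207763671875, 7.696197509765625), (95.71179962158203, 384.5237121582031), 26.389074325561523)
handle sc 203 [ 0.5703 -0.0427  0.1107] ((526.3656616210938, 22.4940185546875), (149.83123779296875, 392.0779113769531), 26.669740676879883)
punchtop top 38 [0.4594 0.2064 0.1612] ((459.6275329589844, 207.1136016845703), (16.752010345458984, 13.032179832458496), 6.272587299346924)
punchtop sc 25 [0.4647 0.2072 0.1577] ((463.5321960449219, 207.1392822265625), (16.132835388183594, 14.13508415222168), 7.215364933013916)
rack top 807 [0.5342 0.2369 0.0499] ((608.146484375, 359.60894775390625), (457.89117431640625, 162.6412353515625), 57.74489974975586)
rack sc 551 [0.5476 0.2216 0.0491] ((521.3785400390625, 219.4169921875), (185.24501037597656, 52.333763122558594), 9.237014770507812)
```

View pics/c1.png

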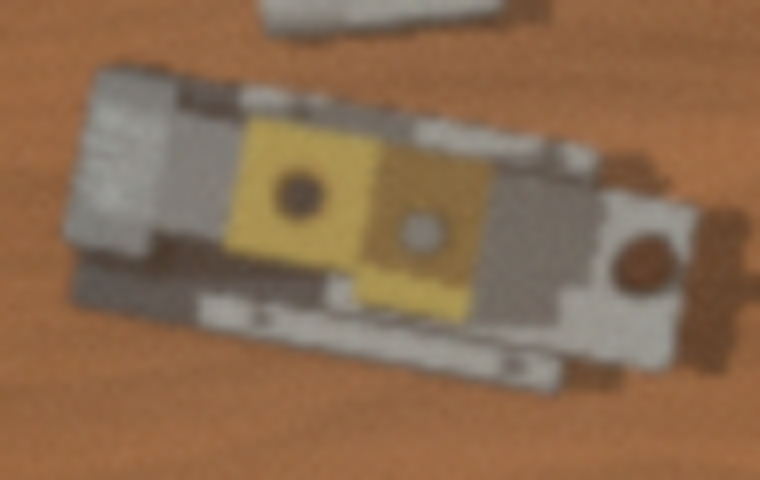

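View pics/c2.png

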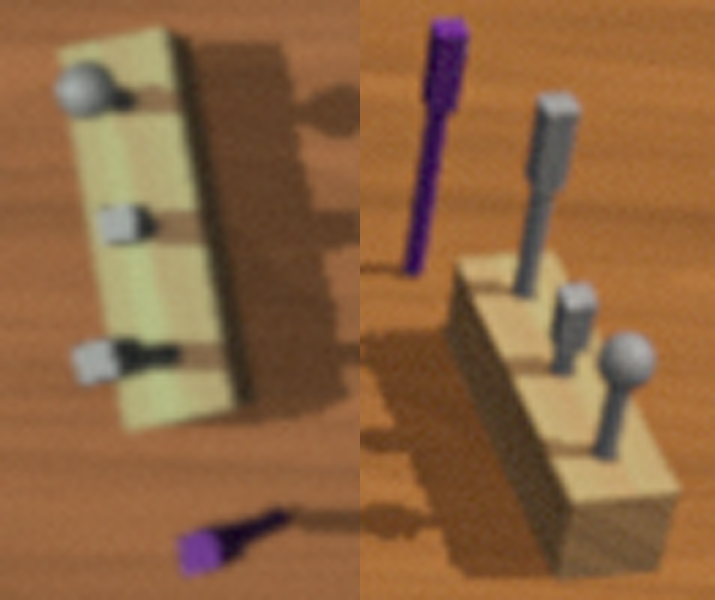

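```bash
cat >> h.py <<'E'
def to(xy,yaw=None):
    "tool-frame shift (mm) to put grasp axis over xy, and roll to yaw (mod pi)"
    s=telemetry.observe();y=s["tool_rot"][2];d=(np.array(xy)-s["tool_pos"][:2])*1000
    r=None
    if yaw is not None: r=(y-yaw+np.pi/2)%np.pi-np.pi/2
    return "dx %.1f dy %.1f"%(d@[np.cos(y),np.sin(y)],d@[np.sin(y),-np.cos(y)]),"roll",r,"tcp",s["tool_pos"].round(4),s["tool_rot"].round(4)
E
python3 - <<'E'
from h import *
f=lambda x,y:(195+(x+.5)/8-.5,185+(y+.5)/8-.5)
U=at_z("top",*f(300,195),.121);H=at_z("top",*f(643,265),.112)
d=H-U;print("U",U,"H",H,"dist",np.hypot(*d[:2]),"yaw guide",np.arctan2(-d[1],-d[0])-np.pi/2)
# rail edge check
a=at_z("top",*f(200,318),.02);b=at_z("top",*f(560,390),.02);print("rail yaw",np.arctan2(*(a-b)[[1,0]])-np.pi/2)
g=lambda x,y:(110+(x+.5)/6-.5,195+(y+.5)/6-.5)
print("punch",at_z("top",*g(95,362),.161))
k=5.4545;q=lambda x,y:(335+(x-360+.5)/k-.5,130+(y+.5)/k-.5)
print("punch sc",at_z("scene",*q(558,103),.161))
m=lambda x,y:((x+.5)/1.5-.5,(y+.5)/1.5-.5)
print("upper sc",at_z("scene",*m(397,278),.121),"handle sc",at_z("scene",*m(329,271),.112))
# punch top edges, rack edge
c=[at_z("top",*g(*p),.05) for p in((62,55),(128,428))];e=c[0]-c[1];print("rack row dir",np.arctan2(e[1],e[0]))
print(to(H[:2],np.arctan2(-d[1],-d[0])))
E
```

```text
U [ 0.5718313  -0.05916033  0.121     ] H [ 0.54738218 -0.17147975  0.112     ] dist 0.1149496102767864 yaw guide -0.2143314803086276
rail yaw -0.2168949551147985
punch [0.45918322 0.20473257 0.161     ]
punch sc [0.46422984 0.20474365 0.161     ]
upper sc [ 0.58177231 -0.05796613  0.121     ] handle sc [ 0.55935863 -0.16991757  0.112     ]
rack row dir 0.19213707327404395
('dx 450.1 dy -169.4', 'roll', np.float64(-0.9916513403726028), 'tcp', array([ 0.1873, -0.4903,  0.4041]), array([-3.1402e+00, -2.0000e-04,  3.6480e-01]))
```

```bash
python3 -m crank '[[1,35,-13,0,-0.08],[1,70,-27,0,-0.16],[1,110,-41,0,-0.26],[1,150,-56,0,-0.36],[1,190,-72,0,-0.46],[1,230,-87,0,-0.56],[1,270,-102,0,-0.66],[1,310,-117,0,-0.76],[1,350,-132,0,-0.86],[1,390,-147,0,-0.95],[1,425,-160,0,-0.9917],[1,450,-169.4,0,-0.9917]]' 20
python3 -m crank '[[1,0,0,0,0],[1,0,0,0,0]]'
python3 - <<'E'
from h import *
print(to([.5474,-.1715],1.3565)); save("top","t1",(170,150,330,270),5)
print(telemetry.observe()["time"])
E
```

```text
time: 1.1
tool_pos: [0.5491, -0.169, 0.4043]
tool_rot: [-3.141, -0.001, 1.361]
contact_force: [-0.4, 0.2, 0.6]
opening: 0.0919
grip_force: 0.0
time: 1.27
tool_pos: [0.5481, -0.1703, 0.4038]
tool_rot: [-3.14, -0.0, 1.36]
contact_force: [-0.6, -0.6, -0.3]
opening: 0.0921
grip_force: 0.0
('dx -1.4 dy -0.4', 'roll', np.float64(0.003161353195279215), 'tcp', array([ 0.5481, -0.1703,  0.4038]), array([-3.1401e+00, -1.0000e-04,  1.3597e+00]))
1.3167
```

```bash
python3 - <<'E'
from h import *
save("scene","s1",(190,100,310,240),4.2)
E
```

```text
(no output)
```

View pics/s1.png

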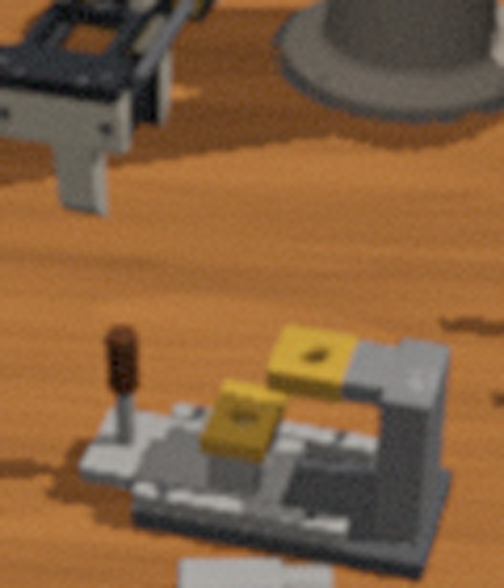

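Crop view: the gripper stands behind and above the handle, with the handle top at (121,332) and the upper hole at (317,354). Descending onto the handle.

```bash
python3 - <<'E'
from h import *
f=lambda x,y:(190+(x+.5)/4.2-.5,100+(y+.5)/4.2-.5)
print("handle sc",at_z("scene",*f(121,332),.112),"upper sc",at_z("scene",*f(317,354),.121))
E
python3 -m crank '[[1,-1,0,40,0],[1,-1,0,80,0],[1,-1,0,115,0],[1,-1,0,140,0],[1,-1,0,152,0],[1,-1,0,152,0]]' 20
```

```text
handle sc [ 0.55210387 -0.17259265  0.112     ] upper sc [ 0.57676012 -0.0567486   0.121     ]
time: 1.87
tool_pos: [0.5452, -0.1736, 0.2496]
tool_rot: [-3.135, -0.001, 1.354]
contact_force: [0.6, 0.1, 0.8]
opening: 0.0918
grip_force: 0.0
```

```bash
python3 -m crank '[[-0.2,0,0,0,0],[-0.6,0,0,0,0],[-1,0,0,0,0],[-1,0,0,0,0],[-1,0,0,0,0],[-1,0,0,0,0],[-1,0,0,0,0]]' 20
python3 -c "
from h import *
print(telemetry.observe())"
```

```text
time: 2.45
tool_pos: [0.5471, -0.1726, 0.2531]
tool_rot: [3.141, 0.0, 1.357]
contact_force: [0.4, -0.0, 0.4]
opening: 0.0495
grip_force: 0.0
{'time': 2.45, 'qpos': array([-4.39174254e-01,  5.86611212e-01,  1.57928986e+00, -5.66813141e-05,
        9.75022350e-01, -2.24910871e-01]), 'qvel': array([-0.00178892,  0.00505667,  0.00081781,  0.0007293 , -0.00142813,
        0.00075528]), 'joint_efforts': array([-3.96574871e-02, -5.10767055e+01, -2.01956463e+01,  5.65047457e-02,
        5.13056398e-02, -1.10578585e-04]), 'tool_pos': array([ 0.54709804, -0.17260841,  0.25308494]), 'tool_rot': array([3.14095075e+00, 1.95005508e-04, 1.35656467e+00]), 'contact_force': array([ 0.42892041, -0.00332673,  0.43221384]), 'torque': array([-0.03153993, -0.09701779, -0.05193255]), 'grip_force': 0.0, 'opening': 0.04948612174809337}
```

```bash
python3 -m crank '[[-1,0,0,0,0],[-1,0,0,0,0],[-1,0,0,0,0],[-1,0,0,0,0],[-1,0,0,0,0],[-1,0,0,0,0]]' 20
```

```text
time: 2.95
tool_pos: [0.5486, -0.173, 0.2528]
tool_rot: [3.136, 0.0, 1.356]
contact_force: [9.4, -0.6, -5.4]
opening: 0.0194
grip_force: 20.0
```

```bash
python3 -m crank '[[-1,6,0,0,0],[-1,14,0,0,0],[-1,22,0,0,0],[-1,30,0,0,0],[-1,35,0,0,0],[-1,38,0,0,0],[-1,40,0,0,0],[-1,42,0,0,0],[-1,42,0,0,0],[-1,42,0,0,0]]' 20
```

```text
time: 3.78
tool_pos: [0.5571, -0.1326, 0.2529]
tool_rot: [3.137, 0.002, 1.357]
contact_force: [7.0, -5.0, -4.7]
opening: 0.0195
grip_force: 20.0
```

```bash
python3 -m crank '[[-1,2,0,0,0],[-1,4,0,0,0],[-1,4,0,0,0],[-1,4,0,0,0]]' 20
```

```text
time: 4.12
tool_pos: [0.5574, -0.1313, 0.2529]
tool_rot: [3.137, 0.007, 1.356]
contact_force: [1.5, -19.3, -4.9]
opening: 0.0193
grip_force: 20.0
```

```bash
python3 -m crank '[[0,0,0,0,0],[0,0,0,0,0],[0,0,0,0,0],[0,0,0,0,0],[0,0,0,0,0],[0,0,0,-30,0],[0,0,0,-65,0],[0,0,0,-100,0],[0,0,0,-135,0],[0.5,0,0,-150,0],[0.5,0,0,-150,0]]'
python3 - <<'E'
from h import *
print(to([.461,.205],.192),to([.461,.205],.192+np.pi/2),telemetry.observe()["qpos"])
E
```

```text
time: 5.03
tool_pos: [0.5573, -0.1274, 0.4075]
tool_rot: [3.133, 0.001, 1.357]
contact_force: [-0.1, -0.1, 0.5]
opening: 0.0551
grip_force: 0.0
('dx 304.4 dy -164.6', 'roll', np.float64(1.165100998173405), 'tcp', array([ 0.5573, -0.1274,  0.4075]), array([3.1330e+00, 1.2000e-03, 1.3571e+00])) ('dx 304.4 dy -164.6', 'roll', np.float64(-0.4056953286214917), 'tcp', array([ 0.5573, -0.1274,  0.4075]), array([3.1330e+00, 1.2000e-03, 1.3571e+00])) [-3.58856624e-01  4.23803073e-01  1.39079753e+00  6.55773266e-05
  1.31830269e+00 -1.45182541e-01]
```

```bash
python3 -m crank '[[0.5,28,-15,0,-0.05],[0.5,62,-33,0,-0.1],[0.7,96,-52,0,-0.15],[0.7,130,-70,0,-0.2],[0.7,164,-89,0,-0.25],[0.7,198,-107,0,-0.3],[0.7,232,-126,0,-0.34],[0.7,262,-142,0,-0.37],[0.7,285,-154,0,-0.39],[0.7,300,-162,0,-0.39],[0.7,304.4,-164.6,0,-0.39],[0.7,304.4,-164.6,0,-0.39]]'
python3 - <<'E'
from h import *
print(to([.4617,.205],.18+np.pi/2))
dep=save("top","t2",(110,170,290,290),4.4)
im=np.load("pics/t2.npz")["im"];b,_=vision.read_camera("scene")
k=9;A=cv2.resize(im[230:275,105:150],None,fx=k,fy=k,interpolation=cv2.INTER_CUBIC);B=cv2.resize(b[140:185,345:385],None,fx=k,fy=k,interpolation=cv2.INTER_CUBIC)
cv2.imwrite("pics/p2.png",np.hstack([A,B])[...,::-1])
E
```

```text
time: 6.03
tool_pos: [0.4601, 0.2057, 0.4018]
tool_rot: [-3.14, 0.0, 1.749]
contact_force: [0.3, 0.0, -0.3]
opening: 0.0779
grip_force: 0.0
('dx -1.0 dy 1.4', 'roll', np.float64(-0.0018929666387879074), 'tcp', array([0.4601, 0.2057, 0.4018]), array([-3.1399e+00,  2.0000e-04,  1.7489e+00]))
```

View pics/t2.png

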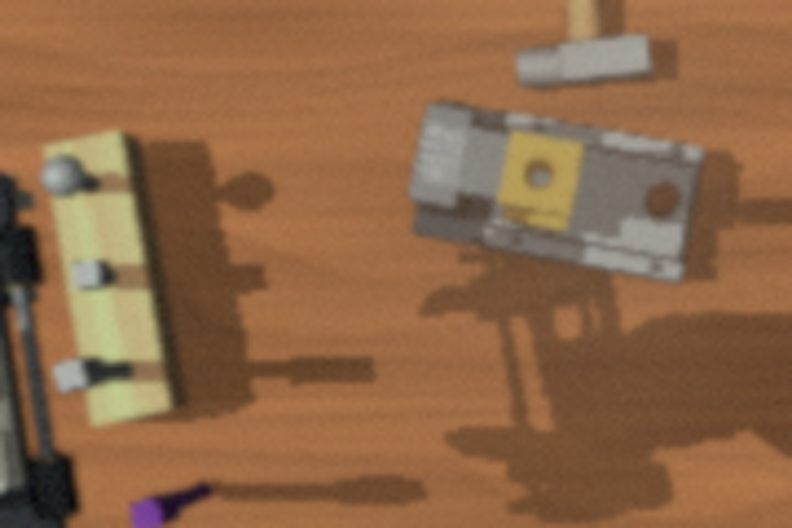

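View pics/p2.png

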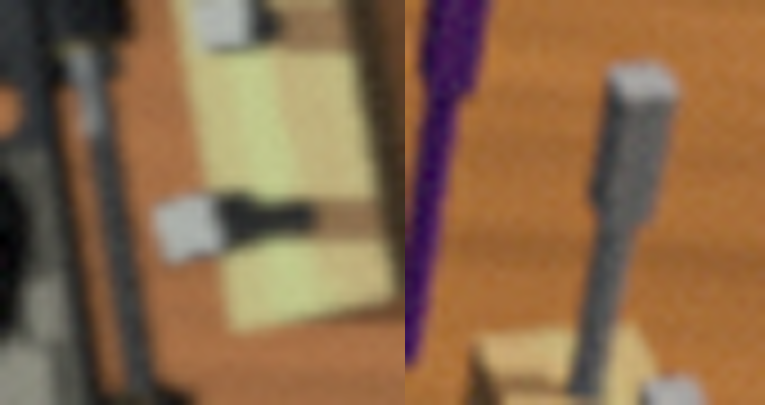

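Top crop: the slide is home, with the disc concentric behind the upper hole at (540,176) and the handle at (662,200). The punch top centre is at (187,229) in p2 left and (642,82) in p2 right, and its faces are turned about 0.08 more than the rack.

```bash
python3 - <<'E'
from h import *
a=at_z("top",125.33,255,.161);b=at_z("scene",370.9,148.7,.161);print(a,b)
f=lambda x,y:(110+(x+.5)/4.4-.5,170+(y+.5)/4.4-.5)
U=at_z("top",*f(540,176),.121);H=at_z("top",*f(662,200),.112);d=H-U;print(U,H,np.hypot(*d[:2]))
print(to((a+b)[:2]/2,np.pi/2+.265))
E
```

```text
[0.45898377 0.20494272 0.161     ] [0.46526037 0.2046277  0.161     ]
[ 0.57004403 -0.05985855  0.121     ] [ 0.55506073 -0.1324634   0.112     ] 0.07413476574145321
('dx 0.4 dy 1.3', 'roll', np.float64(-0.08926873735015595), 'tcp', array([0.4609, 0.2042, 0.4021]), array([-3.1406e+00,  7.0000e-04,  1.7465e+00]))
```

```bash
python3 -m crank '[[0.7,0.4,1.3,20,-0.085],[0.7,0.4,1.3,50,-0.085],[0.7,0.4,1.3,80,-0.085],[0.7,0.4,1.3,100,-0.085],[0.7,0.4,1.3,106,-0.085],[0.7,0.4,1.3,106,-0.085]]' 30
python3 -m crank '[[-0.2,0,0,0,0],[-1,0,0,0,0],[-1,0,0,0,0],[-1,0,0,0,0],[-1,0,0,0,0],[-1,0,0,0,0],[-1,0,0,0,0],[-1,0,0,0,0],[-1,0,0,0,0],[-1,0,0,0,0],[-1,0,0,0,0]]' 30
```

```text
time: 6.63
tool_pos: [0.4621, 0.2042, 0.2952]
tool_rot: [-3.138, 0.0, 1.83]
contact_force: [1.5, 0.7, 0.4]
opening: 0.0779
grip_force: 0.0
time: 7.55
tool_pos: [0.4616, 0.2053, 0.2966]
tool_rot: [-3.14, 0.0, 1.832]
contact_force: [-1.4, 0.2, 2.1]
opening: 0.0163
grip_force: 30.0
```

```bash
python3 -m crank '[[-1,0,0,-12,0],[-1,0,0,-35,0],[-1,0,0,-60,0],[-1,0,0,-85,0],[-1,0,0,-110,0],[-1,0,0,-130,0],[-1,0,0,-140,0],[-1,0,0,-140,0]]' 30
python3 -m crank '[[-1,-15,2,0,0],[-1,-45,6.4,0,0],[-1,-75,10.7,0,0],[-1,-105,15,0,0],[-1,-135,19.2,0,0],[-1,-165,23.5,0,0],[-1,-195,27.8,0,0],[-1,-225,32,0,0],[-1,-250,35.6,0,0],[-1,-270,38.4,0,0],[-1,-280,40,0,0],[-1,-283,40.3,0,0]]'
python3 -m crank '[[-1,0,0,0,0],[-1,0,0,0,0],[-1,0,0,0,0],[-1,0,0,0,0]]'
python3 - <<'E'
from h import *
dep=save("top","t3",(195,170,275,230),6)
save("scene","s3",(210,90,310,240),3.9)
a=cv2.imread("pics/t3.png");b=cv2.imread("pics/s3.png")
c=np.zeros((585,880,3),np.uint8);c[:360,:480]=a;c[:585,485:875]=b;cv2.imwrite("pics/m3.png",c[:, :800+80][:, 90:])
E
```

```text
time: 8.22
tool_pos: [0.4622, 0.2055, 0.4389]
tool_rot: [3.137, 0.0, 1.832]
contact_force: [0.9, -0.6, -2.3]
opening: 0.0158
grip_force: 30.0
time: 9.22
tool_pos: [0.5742, -0.0591, 0.4351]
tool_rot: [-3.14, -0.001, 1.83]
contact_force: [-0.5, -0.1, -2.3]
opening: 0.0158
grip_force: 30.0
time: 9.55
tool_pos: [0.5735, -0.0565, 0.4369]
tool_rot: [3.141, -0.0, 1.833]
contact_force: [0.1, 0.0, -2.3]
opening: 0.0164
grip_force: 30.0
```

View pics/m3.png

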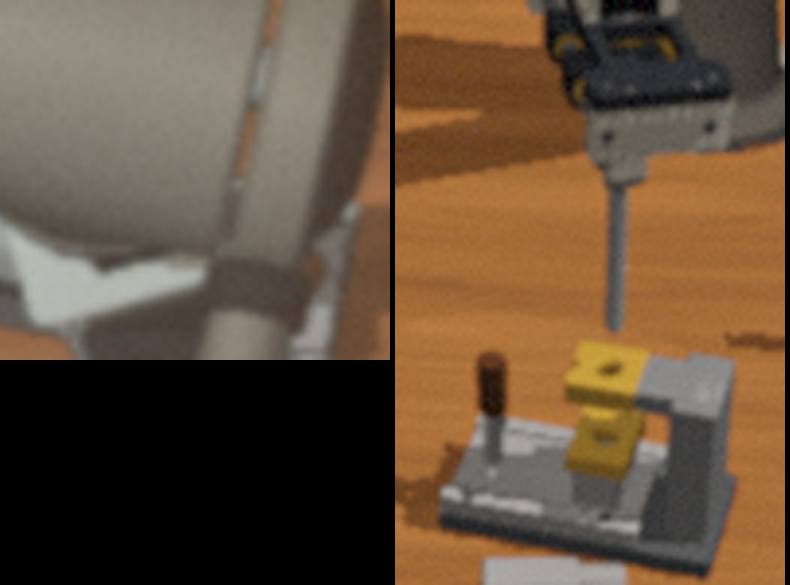

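```bash
python3 - <<'E'
from h import *
im=np.mean([vision.read_camera("scene")[0].astype(float) for _ in range(6)],0).astype(np.uint8)
cv2.imwrite("pics/m4.png",cv2.resize(im[160:196,248:286,::-1],None,fx=16,fy=16,interpolation=cv2.INTER_CUBIC))
s=telemetry.observe();p=s["tool_pos"];print(p)
f=lambda P:((proj("scene",P)-[248,160]+.5)*16-.5).round(0).tolist()
t=[p[0],p[1],p[2]-.287]
r=np.linspace(0,6.28,9)
print("tip",f(t),"front rim",f([t[0]+.004,t[1],t[2]]))
for x,y in((.5735,-.058),(.5835,-.058),(.5735,-.048)):print("hole",x,y,f([x,y,.121]))
print("6mm shaft edges at +20mm",f([t[0],t[1],t[2]+.02]))
E
```

```text
[ 0.57381741 -0.05756208  0.43676241]
tip [[281.0, 224.0]] front rim [[280.0, 240.0]]
hole 0.5735 -0.058 [[274.0, 376.0]]
hole 0.5835 -0.058 [[271.0, 417.0]]
hole 0.5735 -0.048 [[340.0, 379.0]]
6mm shaft edges at +20mm [[284.0, 114.0]]
```

View pics/m4.png

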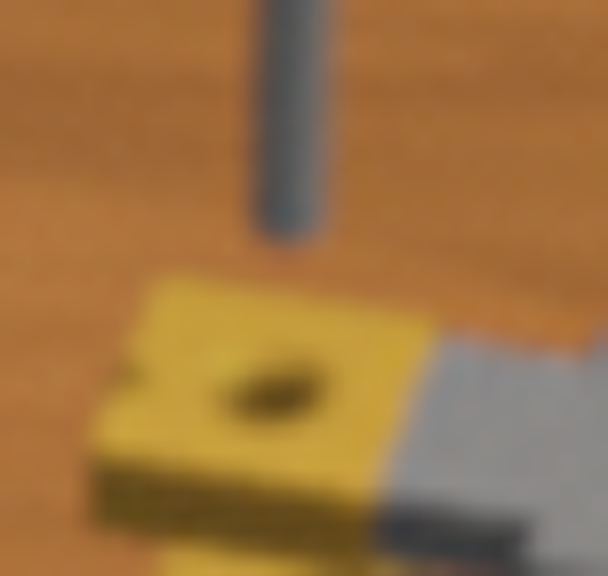

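The crop shows the punch tip at (290,240) and the upper bushing hole at about (270,389), so they are roughly aligned and a few mm off. I'll measure the offset at subpixel level using shaft edges and a fit of the brass face.

```bash
cat > rel.py <<'E'
from h import *
from scipy.optimize import minimize
ims=[];ps=[]
for _ in range(8): ims.append(vision.read_camera("scene")[0].astype(float));o=telemetry.observe();ps.append(np.r_[o["tool_pos"],o["tool_rot"]])
im=np.mean(ims,0);ps=np.array(ps);ps[:,3]%=2*np.pi;p=ps.mean(0);print("tcp",p.round(4),ps.std(0)[:3].round(4))
# shaft: orange wood (R-B large) vs grey
s=im[...,0]-im[...,2]
for dz in(.015,.03,.045,.06,.075):
    u,v=proj("scene",[p[0],p[1],p[2]-.287+dz])[0];r=int(round(v))
    w=np.clip(1-s[r,int(u)-9:int(u)+11]/np.median(s[r,int(u)-14:int(u)-6]),0,1);x=np.arange(int(u)-9,int(u)+11)
    print(dz,"axis px obs-pred",round((w*x).sum()/w.sum()-u,2),"width px",round(w.sum(),1))
# tip row
u,v=proj("scene",[p[0]+.004,p[1],p[2]-.287])[0];c=int(round(u+.5));col=s[int(v)-6:int(v)+7,c-1:c+2].mean(1);print("tip pred v",v,"col",int(v)-6,col.round(0))
# bushing face: bright yellow
hsv=cv2.cvtColor(np.clip(im,0,255).astype(np.uint8),cv2.COLOR_RGB2HSV)
u0,v0=proj("scene",[.5735,-.058,.121])[0]
a,b=int(u0)-16,int(v0)-12
K=8;big=cv2.resize(im[b:b+24,a:a+32],None,fx=K,fy=K,interpolation=cv2.INTER_CUBIC)
sat=big[...,1]-big[...,2]   # G-B high on lit brass
g=sat
def cost(q):
    x,y,yaw=q;R=np.array([[np.cos(yaw),-np.sin(yaw)],[np.sin(yaw),np.cos(yaw)]])
    P=np.array([[-22,-22],[22,-22],[22,22],[-22,22]])/1000@R.T+[x,y]
    uv=((proj("scene",np.c_[P,np.full(4,.121)])-[a,b]+.5)*K-.5)
    m=np.zeros(g.shape,np.uint8);cv2.fillPoly(m,[np.round(uv*16).astype(np.int32)],255,cv2.LINE_AA,4)
    mi=m/255.;ring=cv2.dilate(m,np.ones((25,25)))/255.-mi
    return -((g*mi).sum()/mi.sum()-(g*ring).sum()/ring.sum())
best=min((minimize(cost,[x,y,-.21],method="Nelder-Mead",options=dict(initial_simplex=[[x,y,-.21],[x+.003,y,-.21],[x,y+.003,-.21],[x,y,-.15]])) for x in(.573,.577) for y in(-.058,-.061)),key=lambda r:r.fun)
print("brass",best.x.round(4),best.fun)
E
python3 rel.py
```

```text
tcp [ 5.7380e-01 -5.7700e-02  4.3670e-01  3.1416e+00  1.0000e-04  1.8314e+00] [0. 0. 0.]
0.015 axis px obs-pred 0.36 width px 4.6
0.03 axis px obs-pred 0.41 width px 4.5
0.045 axis px obs-pred 0.51 width px 4.7
0.06 axis px obs-pred 0.41 width px 4.9
0.075 axis px obs-pred 0.48 width px 4.6
tip pred v 174.56992322489404 col 168 [  6.   5.   6.   5.   4.   4.  26.  76. 106. 115. 127. 136. 137.]
brass [ 0.5765 -0.0592 -0.2134] -40.39187884347153
```

```bash
python3 -m crank '[[-1,-2.1,-0.9,0,0],[-1,-2.1,-0.9,10,0],[-1,-2.1,-0.9,20,0],[-1,-2.1,-0.9,26,0],[-1,-2.1,-0.9,28,0],[-1,-2.1,-0.9,29,0],[-1,-2.1,-0.9,30,0],[-1,-2.1,-0.9,31,0],[-1,-2.1,-0.9,31,0]]' 30
python3 -m crank '[[-1,0,0,0.5,0],[-1,0,0,1,0],[-1,0,0,1.5,0],[-1,0,0,2,0],[-1,0,0,2,0]]'
```

```text
time: 11.1
tool_pos: [0.5735, -0.0599, 0.4058]
tool_rot: [3.141, 0.0, 1.832]
contact_force: [-1.0, 0.1, -1.6]
opening: 0.0154
grip_force: 30.0
time: 11.52
tool_pos: [0.5735, -0.0599, 0.4036]
tool_rot: [-3.141, 0.0, 1.831]
contact_force: [-0.3, -0.4, -2.1]
opening: 0.0156
grip_force: 30.0
```

```bash
python3 -m crank '[[-1,0,0,1,0],[-1,0,0,2,0],[-1,0,0,3,0],[-1,0,0,4,0],[-1,0,0,5,0],[-1,0,0,6,0],[-1,0,0,6,0]]'
python3 -m crank '[[-1,0,0,1,0],[-1,0,0,2,0],[-1,0,0,4,0],[-1,0,0,6,0],[-1,0,0,8,0],[-1,0,0,8,0]]'
```

```text
time: 12.1
tool_pos: [0.5735, -0.0599, 0.3974]
tool_rot: [-3.141, -0.0, 1.832]
contact_force: [0.1, 0.1, -1.3]
opening: 0.0159
grip_force: 30.0
time: 12.6
tool_pos: [0.5734, -0.0599, 0.3891]
tool_rot: [-3.141, -0.0, 1.831]
contact_force: [0.7, 0.4, -1.7]
opening: 0.0159
grip_force: 30.0
```

```bash
python3 -m crank '[[-1,0,0,6,0],[-1,0,0,14,0],[-1,0,0,22,0],[-1,0,0,29,0],[-1,0,0,32,0],[-1,0,0,34,0],[-1,0,0,35,0],[-1,0,0,36,0],[-1,0,0,36,0]]'
python3 -m crank '[[-1,0,0,1,0],[-1,0,0,2,0],[-1,0,0,3,0],[-1,0,0,4,0],[-1,0,0,4,0]]'
```

```text
time: 13.35
tool_pos: [0.5736, -0.0599, 0.3538]
tool_rot: [3.141, 0.0, 1.832]
contact_force: [0.0, 0.2, -1.1]
opening: 0.0159
grip_force: 30.0
time: 13.77
tool_pos: [0.5734, -0.0599, 0.3495]
tool_rot: [-3.141, -0.0, 1.832]
contact_force: [0.1, 0.2, -1.9]
opening: 0.0161
grip_force: 30.0
```

```bash
python3 -m crank '[[-1,0,0,1,0],[-1,0,0,2,0],[-1,0,0,3.5,0],[-1,0,0,5,0],[-1,0,0,7,0],[-1,0,0,9,0],[-1,0,0,10,0],[-1,0,0,10,0]]'
python3 -m crank '[[-1,0,0,1.5,0],[-1,0,0,3,0],[-1,0,0,5,0],[-1,0,0,7,0],[-1,0,0,9,0],[-1,0,0,10,0],[-1,0,0,10,0],[-1,0,0,10,0]]'
python3 - <<'E'
from h import *
save("scene","s5",(225,120,305,210),6.5)
s=telemetry.observe();print(s["tool_pos"],s["contact_force"],s["torque"])
E
```

```text
time: 14.43
tool_pos: [0.5735, -0.0599, 0.3393]
tool_rot: [-3.141, -0.0, 1.832]
contact_force: [0.4, 0.6, -1.9]
opening: 0.0157
grip_force: 30.0
time: 15.1
tool_pos: [0.5735, -0.0599, 0.3297]
tool_rot: [-3.141, 0.0, 1.832]
contact_force: [0.2, 0.1, -1.9]
opening: 0.0159
grip_force: 30.0
[ 0.57353478 -0.05995094  0.32973739] [-0.11718656 -0.61399756 -1.91388681] [ 0.01680185 -0.04411201 -0.01313845]
```

View pics/s5.png

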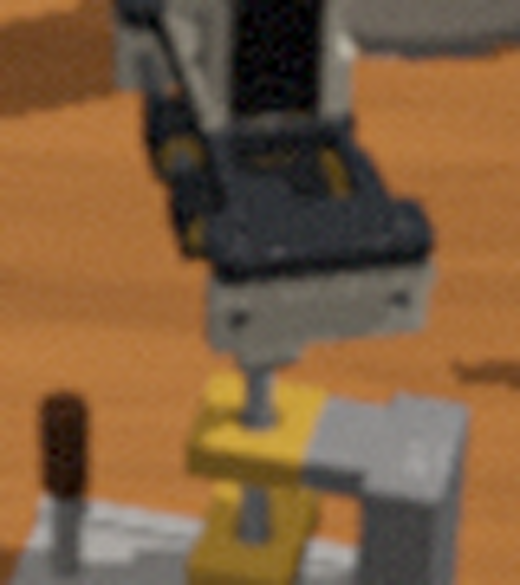

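The last picture shows the shaft passing through the upper bushing at (258,425) and into the lower hole at (254,535). The tip is at about 43 mm, between the 55 mm underside and the disc at 31.5 mm, with no side load.

```bash
python3 -c "
from cell import ticket
print(ticket.hand_in())"
```

```text
the job is handed in; nothing more can be done
None
```

The job is handed in: the slide is home against its stop, and the longest punch is held upright and still through both bushings. By the arm's position its end is about 12 mm below the lower bushing and 11 mm above the silver disc; no contact force showed as it was lowered.

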